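# Nest the clean cups under the dust guard and shut its window

### The job

The two loose blue cups on the bench are washed and dry. Nest both, mouth up, into the blue cup that stands in the sloping dust guard, so that all three sit fully home in one stack in its hole, then slide the guard's clear window fully shut and let go. Leave everything else on the bench where it is.

Things in the scene. Friction and masses are not known exactly. Their poses are not given: they have to be found in the camera images.
- cup_1: Loose blue cup upright on the bench, 45 g, 70 mm high, walls 2 mm. Origin: centre of underside; z along its axis to the mouth. Taper body 34 mm across at the foot, 51 at 48 mm height; there a shoulder widens it to a straight collar 60 mm across, 22 high, mouth 56 inside. Nested fully home, its shoulder rests on the lower cup's rim: origin 22 mm higher along the axis, 2 mm side play.
- cup_2: The second loose blue cup, the same as cup_1, standing upright elsewhere on the bench.
- cup_in_guard: Third blue cup, same shape and axes, loose, seated in the hole of the guard's sloping deck with its shoulder on the deck; its axis leans 30 degrees from vertical, mouth towards the robot; its 22 mm collar stands above the deck. It is the bottom of the stack.
- guard: Fixed white dust guard on the bench, 348 mm wide (y), 205 deep (x), 195 high; its top slopes 30 degrees down towards the robot. Origin on the bench under its middle (front wall 120 mm in front, back 85 mm behind); z up, -x is its front, y to its left as seen by the robot.
- deck: Guard's inner deck, fixed. Origin: centre of the blue stack's hole on the deck's upper face, 75 mm over the bench. z: hole's axis, square to the deck, leaning 30 degrees to the robot; x up the slope; y level, left along the window track. Rails over it at z 74 to 96 mm, beyond x = -74 and +74 mm. Side wall at y -78. From y 86 on, a fixed clear pane covers a stack of white cups.
- stack_seat (a point): Where the origin of cup_in_guard lies when it is fully seated in the hole: on the deck's z axis, 48 mm below the deck's origin.
- window (a joint): Travel of the clear sliding window along the deck's y, m: 0 shut (right), 0.165 fully open (left, over the fixed pane). About 1.2 N of friction; stays where left. Its underside is 86 mm above the deck (along z); its right edge lies at deck y = -74 mm + joint value.
- window_handle (a point): On the window's black pull, a fin 12 mm thick along the deck's y, 50 mm long along its x, standing 28 mm up from the pane along its z. The point is the fin's middle in x and y, 10 mm under its top, 108 mm above the deck; 24 mm left of the window's right edge.
- calib_bottle: Small white bottle with a red cap, 34 mm across, 68 mm high, standing loose on the bench; origin under its middle. Bystander.
- timer: White bench timer with blue buttons, 62 x 62 x 21 mm, loose; origin under its middle. Bystander.
- marker: Blue and white marker pen lying on the bench, 135 mm long, 17 mm thick, loose. Bystander.
- pipette: White pipette lying on the bench, 256 x 43 x 27 mm, loose. Bystander.
- dye_bottle: Small white bottle with a black cap and a red band, 40 mm across, 85 mm high, standing loose on the bench; origin under its middle. Bystander.

How it is judged:
By the outcome, as a careful person would: the job done as asked, in the order asked, and still so for the second after the job is handed in, with the robot touching nothing.
It also fails if it takes over 69 s, if anything falls off the work surface, if the arm or the gripper's body presses on something with over 40 N, if the wrist force passes 120 N, or if a joint passes its speed limit or range.

### The arm

A 6-joint arm with a two-finger parallel gripper is mounted at the origin on a cart in front of the work surface, level with it; the furniture and walls round the work are solid. World frame = base frame: x ahead of the robot, y to its left, z up, the work surface at z = 0. Lengths are in m, angles in rad, forces in N, time in s.
With the tool pointing down it reaches from about 0.3 to 0.825 m from the base axis. Payload 5.4 kg.
Tool frame: the origin (TCP) lies midway between the tips of the shut fingers; the grasp point (between the pads) lies 19 mm behind it; z points along the fingers, y is the line along which they close (so a half turn about z gives the same grasp; the last joint's range is limited). The gripper opens to 92 mm and grips with 3 to 60 N. Pads are 20 mm wide; open, the fingers measure 128 mm over their backs; the gripper's body (75 mm by 189 mm) begins 69 mm behind the grasp point.
Start: joints at [1.11, 0.158, 1.597, -0, 1.386, -0.21], TCP at [0.143, 0.557, 0.215] pointing down, gripper open.
Joint ranges: [-2.91, 2.91], [-0.94, 2.29], [0.18, 2.7], [-1.29, 4.43], [0.17, 2.64], [-3, 3]. Speed limits (rad/s): [2.57, 2.57, 3.14, 3.14, 3.14, 3.14].

### API

Orientations are given as a rotation vector (axis times angle).
In Python, from cell import manip, vision, finish_job gives the robot as it stands. Calls block until the motion is done:
- manip.move_to(position, orientation): joint-space move of the TCP to a pose.
- manip.move_straight(position, rot=None, vel=0.15, threshold=None): straight line of the TCP; rot=None keeps the orientation; vel is the mean speed in m/s. With threshold (N) it stops when the force on the tool has changed by that much, and returns True; else False.
- manip.movej(angles): joint-space move.
- manip.set_gripper(opening, force=None): finger opening in m; force is the grip in N (None keeps the last); returns when the fingers have stopped.
- manip.hold(seconds).
- manip.solve_ik(position, orientation): joint angles nearest the present ones, or None.
- manip.read_state(): the state.
- vision.read_camera(name): name is "scene" or "top"; returns the picture (384x512x3 uint8, blue, green, red); there is no depth.
- vision.camera_model(name): a dict with "fx", "fy", "cx", "cy" (pixels), "origin" and "attitude" of the camera in the world. Camera axes: x right, y down, z forward; pixel columns grow to the right and rows downward; lengths in m; the calibration is good to about 2 mm. A picture is of the moment at which its call begins. camera_model takes no time and is no camera call.
A pose or a line that the arm cannot do raises manip.MotionError and nothing moves.
- finish_job(): hands the job in; it is judged then, once.
The state is a dict: "t": time; "qpos": joint angles; "joint_vel": joint speeds; "joint_torque": joint torques, N m; "tool_pos": TCP position; "tool_rot": TCP orientation; "force": force on the tool from outside, world axes, zero at the start; "moment": the same for the moment, N m; "finger_gap": finger opening in m; "finger_force": force on a finger pad.
Only numpy, scipy, OpenCV 4.12 (cv2) and the standard library are available. Lean on these libraries where they do the work, as an engineer would, in place of code of your own. Each camera call takes 0.05 s, during which the arm holds its last target. There are 200 camera calls.

## Working session

There is one attempt and no reset: what is moved stays moved. The work goes in short steps, each a Python script; the robot and the scene stay as the last script left them, time stands still between calls to the robot, and variables do not carry over. Pictures are saved under pics/ and viewed, at most 10 in all, crops included, and the job is handed in when it is done.

```bash
ls; mkdir -p pics; python3 - <<'E'
from cell import manip, vision
import cv2
for n in("scene","top"):
    cv2.imwrite(f"pics/{n}0.png",vision.read_camera(n)); print(n,vision.camera_model(n))
print(manip.read_state())
E
```

```text
pics
scene {'fx': 397.8087038468466, 'fy': 397.8087038468466, 'cx': 260.1068110026552, 'cy': 190.5482936562903, 'origin': array([1.58466189, 0.19929834, 1.29342169]), 'attitude': array([-1.72073255, -1.91118527,  0.74345919])}
top {'fx': 442.60713797121355, 'fy': 442.60713797121355, 'cx': 259.0632325575868, 'cy': 190.67087672730062, 'origin': array([-0.36226342, -0.18079556,  1.31408455]), 'attitude': array([-2.00953996,  1.57144998, -0.54990701])}
{'t': 0.1, 'qpos': array([ 1.10990406e+00,  1.58983638e-01,  1.59811117e+00, -2.69240510e-05,
        1.38619554e+00, -2.10060296e-01]), 'joint_vel': array([-3.91406487e-05, -1.76512801e-03, -2.42685443e-03,  6.57642733e-04,
        1.89153628e-03,  1.49024527e-03]), 'joint_torque': array([ 4.43078261e-04, -3.86499381e+01, -3.22961068e+01,  7.03072222e-02,
        3.38453811e-02, -5.12331690e-05]), 'tool_pos': array([0.1424684 , 0.55648245, 0.21371628]), 'tool_rot': array([-3.92899210e-01, -3.11638793e+00,  2.53133126e-03]), 'force': array([ 0.52805928, -0.07568113, -0.77541298]), 'moment': array([ 0.00591148, -0.03332245,  0.00671635]), 'finger_force': 0.0, 'finger_gap': 0.09185364764189384}
```

View pics/scene0.png

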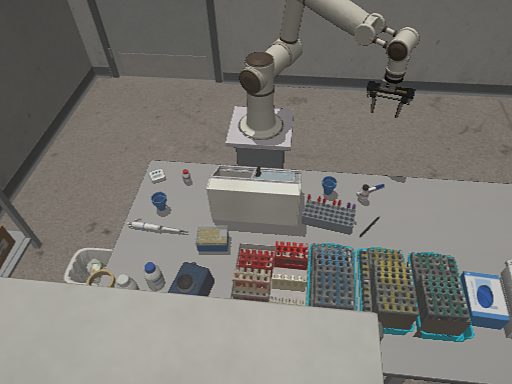

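View pics/top0.png

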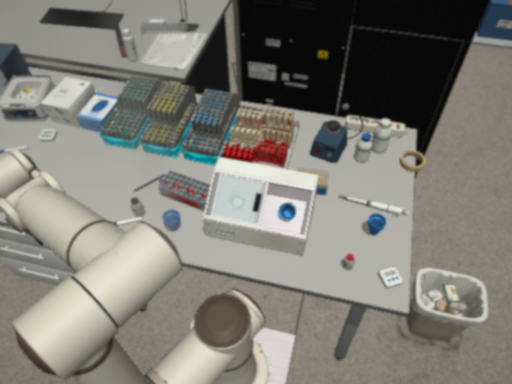

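The scene view shows the loose cups at about (329,186) and (159,201), with the guard around (255,195). In the top view the cups are at (172,219) and (376,223), the guard cup at (287,211), and the window handle at (257,202), so the window is open. I'll enlarge these areas next.

```bash
python3 - <<'E'
import cv2,numpy as np
t=cv2.imread("pics/top0.png");s=cv2.imread("pics/scene0.png")
def grid(im,x0,y0,w,h,k):
    c=cv2.resize(im[y0:y0+h,x0:x0+w],None,fx=k,fy=k,interpolation=cv2.INTER_CUBIC)
    for x in range(-(-x0//10)*10,x0+w,10):
        cv2.line(c,(int((x-x0+.5)*k),0),(int((x-x0+.5)*k),5),(0,0,255),1)
        if x%20==0: cv2.putText(c,str(x),(int((x-x0+.5)*k)-10,15),0,.35,(0,0,255),1)
    for y in range(-(-y0//10)*10,y0+h,10):
        cv2.line(c,(0,int((y-y0+.5)*k)),(5,int((y-y0+.5)*k)),(0,0,255),1)
        if y%20==0: cv2.putText(c,str(y),(6,int((y-y0+.5)*k)+4),0,.35,(0,0,255),1)
    return c
cv2.imwrite("pics/gt.png",grid(t,195,150,130,105,6))
cv2.imwrite("pics/gs.png",grid(s,200,155,110,75,7))
a=grid(t,150,200,50,40,8);b=grid(t,355,203,50,40,8);c=grid(s,305,165,50,36,8);d=grid(s,135,180,50,36,8)
m=np.vstack([np.hstack([a[:288],b[:288]]),np.hstack([c,d])]);cv2.imwrite("pics/cups.png",m);
E
```

```text
(no output)
```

View pics/gt.png

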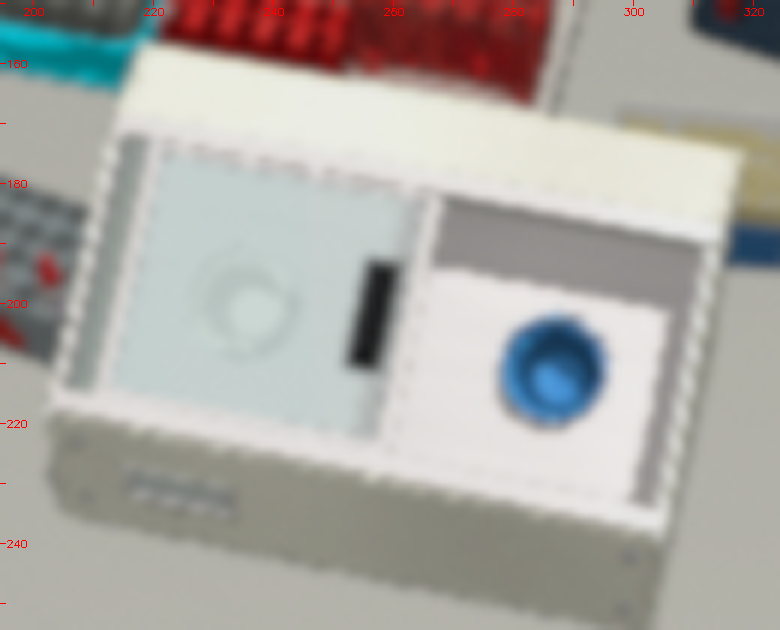

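View pics/gs.png

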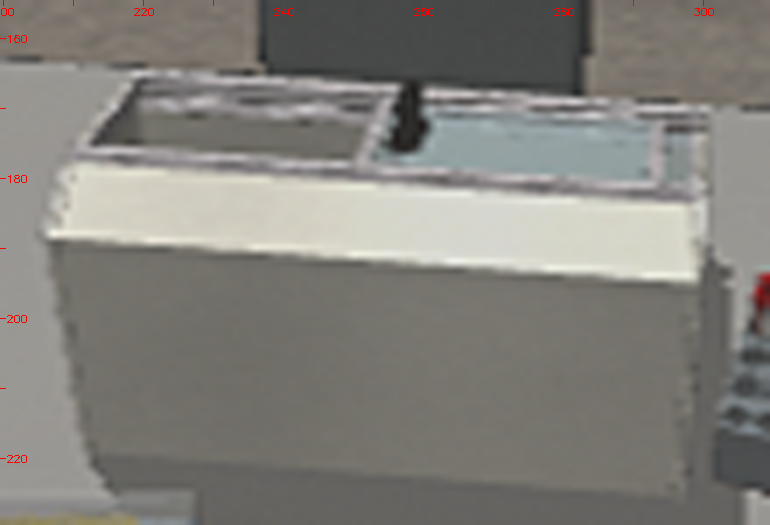

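View pics/cups.png

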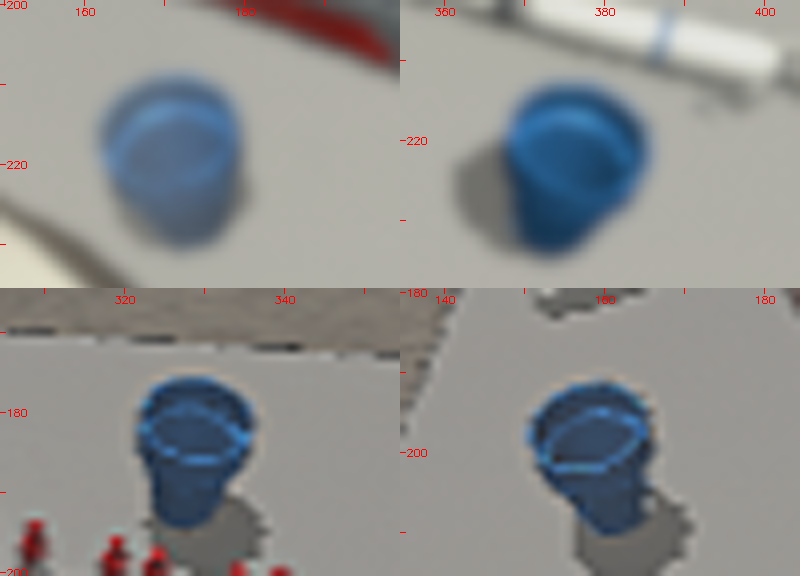

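The crops give the guard's back top corners at scene (206.2,188.5) and (299.2,194.9), and at top (318.3,174.8) and (218.7,156.5). The fin is near top (256.5,202) and scene (258,172), and the guard cup is at top (286.5,211). Both loose cups stand upright and unobstructed. I'll now fit the poses from silhouettes.

```bash
cat > fit.py <<'E'
import cv2,numpy as np,json
from scipy.optimize import least_squares
from scipy.spatial.transform import Rotation as R
from cell import vision
I={n:cv2.imread(f"pics/{n}0.png").astype(float) for n in("scene","top")}
M={n:vision.camera_model(n) for n in I}
def proj(n,P):
    m=M[n];c=R.from_rotvec(m["attitude"]).inv().apply(np.atleast_2d(P)-m["origin"])
    return c[:,:2]/c[:,2:]*[m["fx"],m["fy"]]+[m["cx"],m["cy"]]
K=32
def silc(n,parts):   # silhouette centroid and area of a union of convex hulls
    hs=[cv2.convexHull(proj(n,p).astype(np.float32))[:,0] for p in parts]
    o=np.floor(np.min([h.min(0) for h in hs],0))-1; s=np.ceil(np.max([h.max(0) for h in hs],0))-o+2
    im=np.zeros((int(s[1]*K),int(s[0]*K)),np.uint8)
    for h in hs: cv2.fillConvexPoly(im,np.round((h-o+.5)*K).astype(int),1)
    m=cv2.moments(im,True)
    return np.array([m["m10"],m["m01"]])/m["m00"]/K+o-.5, m["m00"]/K**2
def ring(r,z,a=np.linspace(0,2*np.pi,40)): return np.c_[r*np.cos(a),r*np.sin(a),0*a+z]
CUP=[np.r_[ring(.017,0),ring(.0255,.048)],np.r_[ring(.03,.048),ring(.03,.07)]]
def seg(n,box,f,th):
    x0,y0,x1,y1=box;d=np.clip(f(I[n][y0:y1,x0:x1]),0,None)
    _,l,st,ce=cv2.connectedComponentsWithStats((d>th).astype(np.uint8))
    i=1+np.argmax(st[1:,4]); return ce[i]+[x0,y0],st[i,4]
blue=lambda a:a[...,0]-a[...,2]
def main():
    out={}
    for nm,bt,bs,g in(("A",(155,203,190,236),(315,170,345,200),(.42,.2)),("B",(360,208,395,238),(145,188,175,215),(.55,-.3))):
        o=[seg("top",bt,blue,25),seg("scene",bs,blue,25)]
        f=lambda p:np.r_[silc("top",[c+p for c in CUP])[0]-o[0][0],silc("scene",[c+p for c in CUP])[0]-o[1][0]]
        s=least_squares(f,[*g,0],diff_step=1e-2,x_scale=.1)
        print(nm,s.x,"res",s.fun.round(2),"area meas",o[0][1],o[1][1],"model",[round(silc(n,[c+s.x for c in CUP])[1]) for n in("top","scene")])
        out[nm]=s.x.tolist()
    col=seg("top",(272,198,305,226),blue,25);ht=seg("top",(247,190,266,215),lambda a:90-a.max(2),1);hs=seg("scene",(250,164,268,180),lambda a:90-a.max(2),1)
    print(col,ht,hs)
    fin=np.array([[x,y,z] for x in(-.025,.025) for y in(-.006,.006) for z in(.09,.118)])
    def poses(p):
        Rg=R.from_euler("z",p[2]);Rd=Rg*R.from_euler("y",-np.pi/6)
        return Rg,Rd,Rg.apply([p[3],p[4],p[5]])+[p[0],p[1],0]
    def f(p):
        Rg,Rd,d=poses(p);g=lambda P:Rg.apply(P)+[p[0],p[1],0];w=lambda P:Rd.apply(P)+d
        F=w(fin+[0,-.05+p[6],0]);
        return np.r_[proj("scene",g([.085,-.174,.195]))[0]-[206.2,188.5],proj("scene",g([.085,.174,.195]))[0]-[299.2,194.9],
         proj("top",g([.085,-.174,.195]))[0]-[318.3,174.8],proj("top",g([.085,.174,.195]))[0]-[218.7,156.5],
         2*(silc("top",[w(np.r_[ring(.03,0),ring(.03,.022)])])[0]-col[0]),2*(silc("top",[F])[0]-ht[0]),2*(silc("scene",[F])[0]-hs[0]),
         proj("top",w([-.074,-.078,.096]))[0]-[302.8,234.8]]
    s=least_squares(f,[.5,0,0,0,-.09,.075,.165],diff_step=1e-2,x_scale=.1)
    Rg,Rd,d=poses(s.x);print(s.x.round(4),"\nres",s.fun.round(2));print("deck",d,"yaw",s.x[2])
    out.update(deck=d.tolist(),yaw=s.x[2],joint=s.x[6]);json.dump(out,open("fit.json","w"))
if __name__=="__main__": main()
E
python3 fit.py
```

```text
A [0.42896733 0.33753628 0.        ] res [-0.18  0.51 -0.18  0.76] area meas 255 202 model [305, 215]
B [ 0.5815553  -0.35687297  0.        ] res [-0.33  0.27 -0.35  0.24] area meas 304 206 model [316, 228]
(array([286.70943396, 211.15471698]), np.int32(265)) (array([256.83783784, 202.10810811]), np.int32(74)) (array([258.49473684, 167.88421053]), np.int32(95))
[ 0.5401  0.0409 -0.0042 -0.0078 -0.0918  0.082   0.1446] 
res [-0.72 -0.66 -0.16 -0.01 -0.34 -0.19 -0.2  -0.39 -0.73 -0.17 -1.84 -0.43
 -2.31  0.36  1.09  0.62]
deck [ 0.53188393 -0.05091517  0.082045  ] yaw -0.004246875337573975
```

```bash
python3 - <<'E'
s=open('fit.py').read()
s=s.replace('from cell import','''def LS(f,x0):
    x0=np.array(x0); r=least_squares(lambda q:f(x0+.1*(q-1)),np.ones(len(x0)),diff_step=2e-2); r.x=x0+.1*(r.x-1); return r
from cell import''').replace('least_squares(f,[*g,0],diff_step=1e-2,x_scale=.1)','LS(f,[*g,0])').replace('.165],diff_step=1e-2,x_scale=.1)','.165])').replace('s=least_squares(f,[.5','s=LS(f,[.5').replace('(250,164,268,180),lambda a:90-a','(250,164,268,180),lambda a:50-a')
open('fit.py','w').write(s)
E
python3 fit.py; python3 -c "
import cv2;print(cv2.imread('pics/scene0.png').max(2)[163:179,250:266])"
```

```text
A [0.42867411 0.33684192 0.00398137] res [-0.21 -0.04 -0.25  0.06] area meas 255 202 model [306, 215]
B [ 0.58136283 -0.35664375  0.0015967 ] res [-0.31  0.04 -0.37 -0.04] area meas 304 206 model [317, 229]
(array([286.70943396, 211.15471698]), np.int32(265)) (array([256.83783784, 202.10810811]), np.int32(74)) (array([257.96666667, 171.5       ]), np.int32(30))
[ 5.401e-01  4.120e-02 -4.700e-03  4.000e-04 -9.120e-02  7.060e-02
  1.445e-01] 
res [-0.66 -0.65 -0.1   0.03 -0.41 -0.2  -0.25 -0.44 -0.56 -0.09 -1.   -0.19
 -1.21  0.14  1.    0.43]
deck [ 0.54012504 -0.05003774  0.07060549] yaw -0.0047055084569247235
[[ 74  74  73  74  73  75  73  74  74  72  74  74  74  73  72  74]
 [ 72  73  73  73  72  72  73  73  73  73  74  74  73  73  73  72]
 [ 67  67  67  69  69  70  71  73  75  74  74  73  72  72  73  73]
 [ 93  83  67  72  71  69  69  62  53  54  65  67  64  63  65  66]
 [190 193 191 180 178 188 175  93  43  40  86 128 118 110 102  94]
 [101 101 113 129 119 134 124  47  43  37 134 205 194 200 198 196]
 [126 126 124 117 150 177 108  47  50  36  76 104  95 113 102  84]
 [ 72  78  81 118 167 148  47  39  45  46 120 173 154 158 179 175]
 [149 143 134 145 173 146  88  42  44  47 109 155 136 124 117 109]
 [135 136 141 163 160 143 116  42  47  41  43 120 176 171 169 169]
 [110 106 143 191 172 118  52  44  47  43  41 111 167 163 166 166]
 [110 117 148 158 139 126  38  46  46  39  84 147 169 164 163 162]
 [109 127 169 162 100  69  36  42  41  43 117 173 164 163 162 162]
 [114 142 161 141 136 102  64  50  60  95 143 168 164 161 161 163]
 [125 170 159 117 142 142 139 155 173 169 166 163 162 162 162 163]
 [154 175 168 159 157 152 143 148 163 162 160 162 161 163 163 163]]
```

```bash
cat > h.py <<'E'
import json,numpy as np,cv2
from scipy.spatial.transform import Rotation as R
from scipy.optimize import fsolve
from cell import manip,vision
F=json.load(open("fit.json"));A,B=[np.array(F[k]) for k in"AB"]
Rd=R.from_euler("z",F["yaw"])*R.from_euler("y",-np.pi/6);X,Y,Z=Rd.as_matrix().T
m=vision.camera_model("top")
def pj(p):
    c=R.from_rotvec(m["attitude"]).inv().apply(p-m["origin"]);return c[:2]/c[2]*m["fx"]+[m["cx"],m["cy"]]
# hole: exact collar silhouette centroid in the top view (taken as the collar's mid height, offset below), height 75 mm
from fit import silc,ring
col=np.r_[ring(.03,0),ring(.03,.022)]
d=np.r_[fsolve(lambda q:silc("top",[Rd.apply(col)+[q[0],q[1],.075]])[0]-[286.71,211.15],F["deck"][:2],epsfcn=1e-3,xtol=1e-4),.075]
rot=lambda y,z:R.from_matrix(np.c_[np.cross(y,z),y,z]).as_rotvec()
ins=[rot(s*X,-Z) for s in(1,-1)]; hnd=[rot(s*Y,-Z) for s in(1,-1)]
down=[rot(s*np.array([0,1.,0]),np.array([0,0,-1.])) for s in(1,-1)]
deck=lambda x,y,z:d+Rd.apply([x,y,z])
def best(p,rs):
    q0=manip.read_state()["qpos"];c=[(abs(q-q0).max(),i) for i,r in enumerate(rs) if (q:=manip.solve_ik(p,r)) is not None]
    return rs[min(c)[1]]
E
python3 - <<'E'
from h import *
print(d)
for n,p,rs in(("A",A+[0,0,.05],down),("B",B+[0,0,.05],down),("ins",deck(0,0,.2),ins),("ins",deck(0,0,.024),ins),("h",deck(0,.095,.14),hnd),("h0",deck(0,-.05,.098),hnd)):
    for r in rs:
        q=manip.solve_ik(p,r); print(n,p.round(3),None if q is None else q.round(2))
E
```

```text
[ 0.53698936 -0.0514685   0.075     ]
A [0.429 0.337 0.054] [ 0.44  0.27  1.81 -0.    1.06 -1.13]
A [0.429 0.337 0.054] [ 0.44  0.27  1.81 -0.    1.06  2.02]
B [ 0.581 -0.357  0.052] [-0.73  0.58  1.39  0.    1.17 -2.3 ]
B [ 0.581 -0.357  0.052] [-0.73  0.58  1.39 -0.    1.17  0.84]
ins [ 0.437 -0.051  0.248] [-0.62 -0.76  2.34  0.32  1.14 -0.69]
ins [ 0.437 -0.051  0.248] [-0.62 -0.76  2.34  0.32  1.14  2.45]
ins [ 0.525 -0.051  0.096] [-0.47 -0.2   2.3   0.4   0.61 -0.75]
ins [ 0.525 -0.051  0.096] [-0.47 -0.2   2.3   0.4   0.61  2.39]
h [0.467 0.044 0.196] [-0.25 -0.59  2.35  0.16  0.88 -1.89]
h [0.467 0.044 0.196] [-0.25 -0.59  2.35  0.16  0.88  1.25]
h0 [ 0.488 -0.101  0.16 ] [-0.66 -0.42  2.31  0.41  0.86 -2.43]
h0 [ 0.488 -0.101  0.16 ] [-0.66 -0.42  2.31  0.41  0.86  0.71]
```

```bash
cat >> h.py <<'E'
def S(t=""):
    s=manip.read_state();print(t,"t%.1f"%s["t"],"gap%.4f"%s["finger_gap"],"f",s["force"].round(1),"deck",Rd.inv().apply(s["tool_pos"]-d).round(4));return s
def pick(p):
    r=best(p+[0,0,.05],down)
    manip.move_to(p+[0,0,.17],r);manip.move_straight([p[0],p[1],.051],vel=.15);S("at")
    manip.set_gripper(.055,25);S("grip")
    manip.move_straight([p[0],p[1],.27],vel=.25);S("up")
def insert(zr):  # zr: expected TCP height over deck when home
    manip.move_to(deck(0,0,.22),ins[0]);S("pre")
    manip.move_straight(deck(0,0,zr+.025),vel=.15);S("near")
    print(manip.move_straight(deck(0,0,zr-.01),vel=.03,threshold=8));S("home")
E
python3 - <<'E'
from h import *
pick(A)
cv2.imwrite("pics/a.png",cv2.resize(vision.read_camera("scene")[0:240,150:470],None,fx=2,fy=2))
E
```

```text
at t2.4 gap0.0919 f [ 0.8 -0.4  0.9] deck [-0.1062  0.3883  0.0348]
grip t3.0 gap0.0602 f [0.5 0.1 0.8] deck [-0.1071  0.3879  0.0344]
up t4.0 gap0.0601 f [-0.1 -0.1 -0.8] deck [0.0004 0.3874 0.2227]
```

View pics/a.png

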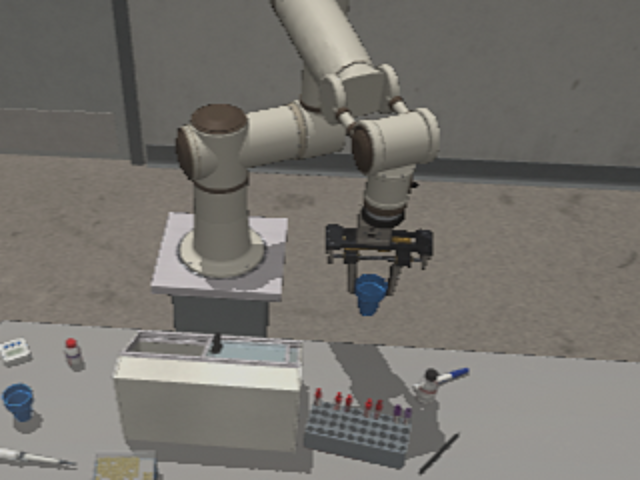

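The cup is gripped on its collar, upright and lifted clear (crop (370,295)). The gripper body's long side lies along the closing line.

```bash
python3 - <<'E'
from h import *
insert(.025)
cv2.imwrite("pics/b.png",cv2.resize(vision.read_camera("top")[140:260,190:340],None,fx=5,fy=5))
E
```

```text
pre t5.5 gap0.0603 f [ 0.5 -0.5 -0.3] deck [0.0003 0.0004 0.2201]
near t6.8 gap0.0599 f [ 0.1  0.8 -0.4] deck [ 0.0006 -0.      0.0504]
True
home t7.7 gap0.0602 f [-1.8  0.5  4. ] deck [ 0.0006 -0.0003  0.0232]
```

View pics/b.png

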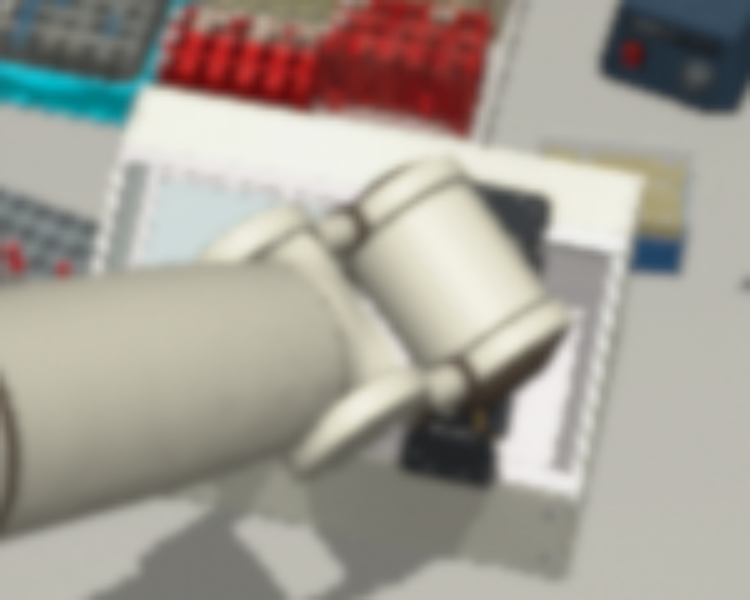

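The arm hides the stack in this view. Contact came at deck height 23 mm against the 25 mm expected, which fits a fully seated cup. I'll release it, fetch cup B, and look at the stack while the arm is away.

```bash
python3 - <<'E'
from h import *
manip.set_gripper(.078);S("open")
manip.move_straight(deck(0,0,.22),vel=.2)
manip.set_gripper(.092)
pick(B)
t=vision.read_camera("top")
cv2.imwrite("pics/c0.png",t)
cv2.imwrite("pics/c.png",cv2.resize(t[170:250,240:340],None,fx=7,fy=7,interpolation=cv2.INTER_CUBIC))
E
```

```text
open t8.2 gap0.0779 f [-0.1 -0.5  0.2] deck [-0.0006  0.0001  0.0231]
at t12.0 gap0.0923 f [ 0.2 -0.8  0.7] deck [ 0.0292 -0.3056 -0.0427]
grip t12.6 gap0.0604 f [1.  0.7 0.6] deck [ 0.0279 -0.305  -0.0435]
up t13.6 gap0.0601 f [-0.5  0.1 -0.5] deck [ 0.1354 -0.3044  0.1444]
```

View pics/c.png

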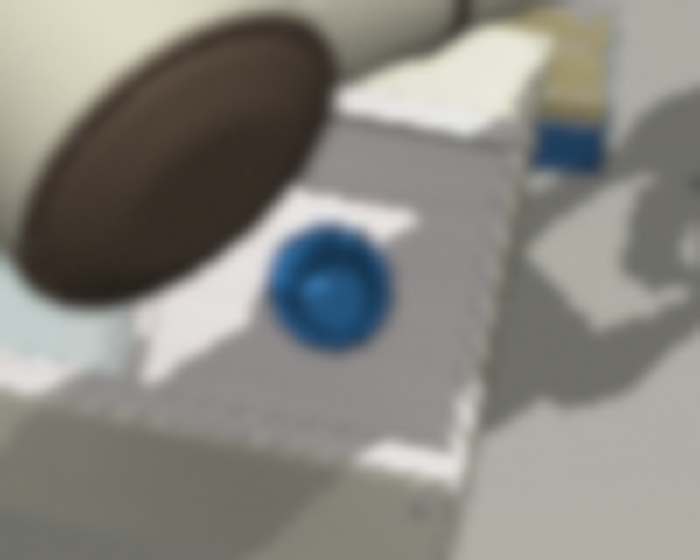

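The second cup sits centred in the stack, about (286.6,210.6) in the top picture, where the guard cup was. Next is cup B.

```bash
python3 - <<'E'
from h import *
insert(.045)
manip.set_gripper(.078);S("open")
manip.move_straight(deck(0,0,.22),vel=.2)
r=best(deck(0,.095,.2),hnd)
manip.move_to(deck(0,.12,.24),r)
t=vision.read_camera("top");s=vision.read_camera("scene")
k=lambda a:cv2.resize(a,(400,320),interpolation=cv2.INTER_CUBIC)
cv2.imwrite("pics/d.png",np.hstack([k(t[170:250,240:340]),k(s[150:214,220:300])]))
E
```

```text
pre t15.1 gap0.0605 f [-0.4 -0.6 -0.1] deck [ 0.0006 -0.0005  0.2203]
near t16.2 gap0.0602 f [ 0.  -0.5 -0.3] deck [ 0.0007 -0.0003  0.0704]
True
home t17.0 gap0.0601 f [-1.8  2.4  5. ] deck [0.0011 0.0003 0.0454]
open t17.5 gap0.0780 f [ 0.6 -0.6  0.4] deck [-0.0001  0.0004  0.0453]
```

View pics/d.png

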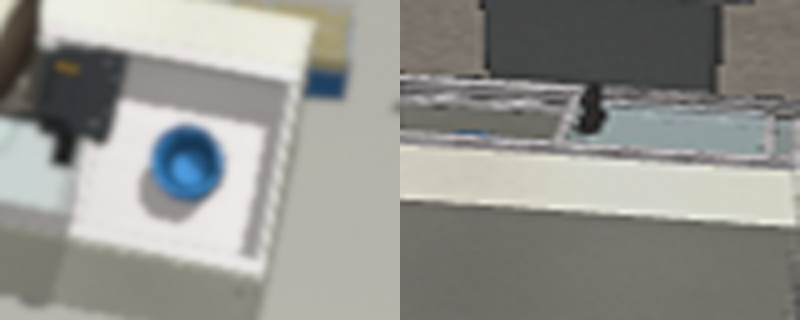

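The three cups stand centred, and contact came 22.2 mm above the previous one, so the stack is home. The handle is clear. Next I'll grip it and slide the window shut.

```bash
python3 - <<'E'
from h import *
y=F["joint"]-.05
manip.set_gripper(.05)
manip.move_straight(deck(0,y,.16),vel=.2)
print(manip.move_straight(deck(0,y,.099),vel=.08,threshold=6));S("down")
manip.set_gripper(.006,10);s=S("grip")
if .009<s["finger_gap"]<.016:
    print(manip.move_straight(deck(0,-.03,.099),vel=.1,threshold=12));S("mid")
    print(manip.move_straight(deck(0,-.065,.099),vel=.03,threshold=12));S("end")
E
```

```text
False
down t21.7 gap0.0497 f [ 0.4  0.2 -0.3] deck [0.0006 0.0945 0.0995]
grip t22.3 gap0.0120 f [-0.2  1.3  1.6] deck [0.0001 0.0946 0.0991]
True
mid t23.2 gap0.0121 f [ 1.6 -1.   1.6] deck [0.0006 0.0075 0.0988]
True
end t24.8 gap0.0120 f [ 1.9 -0.9 -0.4] deck [ 0.0009 -0.0454  0.0987]
```

```bash
python3 - <<'E'
from h import *
print(manip.move_straight(deck(0,-.06,.099),vel=.01,threshold=15));S("push")
manip.hold(.3);S("hold")
E
```

```text
True
push t25.6 gap0.0122 f [0.3 0.4 2.2] deck [ 0.0009 -0.0488  0.0986]
hold t25.9 gap0.0119 f [0.2 0.1 4.6] deck [ 0.0009 -0.0488  0.0986]
```

```bash
python3 - <<'E'
from h import *
manip.set_gripper(.006,40)
for i in range(2):
    print(manip.move_straight(deck(0,-.065,.099),vel=.01,threshold=20));S("push")
manip.set_gripper(.05);S("open")
manip.move_straight(deck(0,-.05,.2),vel=.2)
manip.move_to([.25,.35,.35],best(np.array([.25,.35,.35]),down))
t=vision.read_camera("top");s=vision.read_camera("scene")
cv2.imwrite("pics/e_t.png",t);cv2.imwrite("pics/e_s.png",s)
k=lambda a:cv2.resize(a,(400,320),interpolation=cv2.INTER_CUBIC)
cv2.imwrite("pics/e.png",np.vstack([np.hstack([k(t[165:245,235:335]),k(s[155:219,200:280])]),cv2.resize(np.hstack([t,s]),(800,280),interpolation=cv2.INTER_AREA)]))
E
```

```text
True
push t26.9 gap0.0118 f [0.5 1.7 3. ] deck [ 0.0009 -0.0487  0.0986]
True
push t27.6 gap0.0117 f [0.6 2.6 2. ] deck [ 0.0009 -0.0486  0.0986]
open t28.3 gap0.0501 f [0.2 0.2 0.2] deck [ 0.0009 -0.0485  0.0986]
```

View pics/e.png

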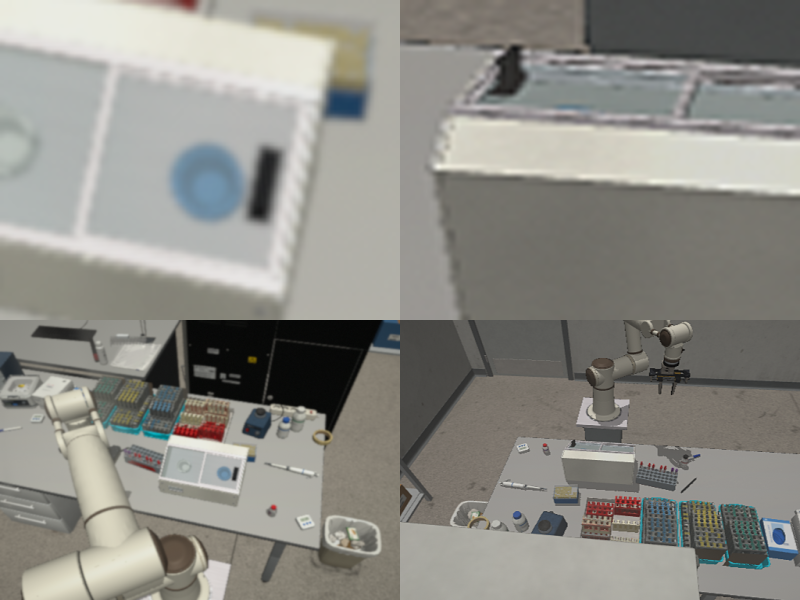

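The window covers the stack, the handle is near the right frame at about (300.5,210.5) in the top picture, and the bystanders look unmoved. I'll confirm it is fully shut with one more push using closed fingers, and compare the images.

```bash
python3 - <<'E'
from h import *
import fit
def fin(tag):
    c=fit.seg("top",(290,195,310,225),lambda a:100-a.max(2),1)[0]
    P=np.array([[x,y,z] for x in(-.025,.025) for y in(-.006,.006) for z in(.09,.118)])
    for j in(0,.005): print(tag,"fin",c.round(2),"model j",j,silc("top",[Rd.apply(P+[0,-.05+j,0])+d])[0].round(2))
fit.I["top"]=cv2.imread("pics/e_t.png").astype(float);fin("before")
manip.set_gripper(.0)
r=best(deck(0,0,.2),hnd)
manip.move_to(deck(0,.0,.2),r);manip.move_straight(deck(0,.0,.102),vel=.15)
print(manip.move_straight(deck(0,-.06,.102),vel=.03,threshold=10));S("c1")
print(manip.move_straight(deck(0,-.06,.102),vel=.02,threshold=20));S("c2")
print(manip.move_straight(deck(0,-.06,.102),vel=.02,threshold=20));S("c3")
manip.move_straight(deck(0,0,.102),vel=.15);manip.move_straight(deck(0,0,.22),vel=.2)
manip.move_to([.25,.35,.35],best(np.array([.25,.35,.35]),down))
fit.I["top"]=vision.read_camera("top").astype(float);fin("after");S()
E
```

```text
before fin [300.56 210.71] model j 0 [300.07 210.74]
before fin [300.56 210.71] model j 0.005 [298.54 210.44]
True
c1 t35.3 gap0.0004 f [-0.1  3.4  2. ] deck [-0.0003 -0.0291  0.1018]
True
c2 t35.8 gap0.0003 f [1.2 2.7 2.2] deck [-0.001  -0.0289  0.1015]
True
c3 t36.4 gap0.0002 f [-0.1  3.2  1.7] deck [-0.0014 -0.0287  0.1013]
after fin [300.56 210.71] model j 0 [300.07 210.74]
after fin [300.56 210.71] model j 0.005 [298.54 210.44]
 t39.1 gap0.0004 f [-0.  -0.8 -0.5] deck [-0.1125  0.3995  0.382 ]
```

The window didn't move under repeated 20 N pushes, and the handle in the image matches the shut position. I'm handing the job in.

```bash
python3 -c "
from cell import finish_job
print(finish_job())"
```

```text
the job is handed in; nothing more can be done
None
```

I nested both loose cups into the guard cup and slid the window shut against its stop. Contact heights, repeated pushes and the last pictures support this; the arm was clear at hand-in, at about 39 s of the 69 s.

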